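# Empty the tipping tub of carved ducks into a stacked tray

### The arm

A 6-joint arm with a two-finger parallel gripper is mounted at the origin on the work surface. World frame = base frame: x ahead of the robot, y to its left, z up, the work surface at z = 0. Lengths are in m, angles in rad, forces in N, time in s.
With the tool pointing down it reaches from about 0.325 to 0.9 m from the base axis. Payload 6.1 kg.
Tool frame: the origin (TCP) lies midway between the tips of the shut fingers; the grasp point (between the pads) lies env.grip_point_offset behind it (env.grip_point_offset is the distance from the TCP to the grasp point, in m); z points along the fingers, y is the line along which they close (so a half turn about z gives the same grasp; the last joint's range is limited). The gripper opens to 87 mm and grips with 3 to 60 N. Pads are 19 mm wide; open, the fingers measure 117 mm over their backs; the gripper's body (75 mm by 190 mm) begins 51 mm behind the grasp point.
Start: joints at [-1.462, 0.22, 1.526, -0, 1.395, -0.126], TCP at [0.145, -0.608, 0.223] pointing down, gripper open.
Joint ranges: [-2.98, 2.98], [-0.91, 2.08], [0.09, 2.57], [-1.24, 4.39], [0.2, 2.65], [-2.68, 2.68]. Speed limits (rad/s): [2.57, 2.57, 3.01, 3.14, 3.14, 3.14].

### API

Orientations are given as a unit quaternion [w, x, y, z].
In Python, from workcell import env gives the robot as it stands. The module is installed in compiled form; this text tells all that it offers.
- The arm moves only by the tool move_arm, never from a script. Its argument "increments" is a list of rows, each a list of 3 entries, a list of its own where there are three numbers: the shift along the tool's x, y, z in m, then the turn about the tool's z in degrees, then the finger opening in m, from 0 to 0.087. A call has 1 to 5 rows; each row is the pose to reach, as a shift and turn from the pose commanded when the call began, along the tool's axes at that moment; what a row does not reach only later rows make up. A row lasts 1/10 s, in which the tool goes at most 50 mm and 8.59 degrees, less where a joint would pass 70% of its speed; a pose out of reach is approached as far as the arm can. A call with a gripper value outside its range is refused whole. The fingers move at their own pace and stop on an object; "grip_force" is the grip in N (left out, the last holds). Time passes only in rows, so rows that repeat a pose let the fingers close. It gives the time, the measured TCP pose, the force, the opening and the grip force at its end, in the units of the state.
- env.get_state(): the state, without advancing time (a new reading comes with each control period).
- env.grab_frame(name): name is "scene" or "top"; returns the picture (480x640x3 uint8, blue, green, red); there is no depth.
- env.camera_model(name): a dict with "vertical_fov" (degrees; the focal length in pixels is half the picture's height over the tangent of half this angle, whatever the lens; pixels are square), "cx", "cy" (the principal point, pixels), "R" (3x3) and "t" (3): a world point X has camera coordinates R X + t. Camera axes: x right, y down, z forward; pixel columns grow to the right and rows downward; lengths in m; the calibration is good to about 2 mm. A picture is of the moment at which its call begins. camera_model takes no time and is no camera call.
- env.job_done(): hands the job in; it is judged then, once.
The state is a dict: "time_s": time; "joint_positions": joint angles; "joint_velocities": joint speeds; "joint_efforts": joint torques, N m; "eef_pos": TCP position; "ee_rot": TCP orientation; "contact_force": force on the tool from outside, world axes, zero at the start; "wrist_torque": the same for the moment, N m; "grip_width": opening from 0.0 (shut) to 1.0 (fully open); "gripper_force": force on a finger pad.
Only numpy, scipy, OpenCV 4.12 (cv2) and the standard library are available. Lean on these libraries where they do the work, as an engineer would, in place of code of your own. Each camera call takes 0.05 s, during which the arm holds its last target. There are 200 camera calls.

### The job

Stack the empty plywood tray on the socketed foot board in front of the tipping tub, its four corner pins fully down in the sockets, and let go of it. Then tip the steel tub well over by its handle bar so that all four wooden ducks tumble into the tray, and swing the tub back fully upright. Leave the big decoy, the jar and the brush where they are.

Things in the scene. Friction and masses are not known exactly. Their poses are not given: they have to be found in the camera images.
- rig: Fixed wooden tipping stand: a flat foot board 22 mm thick, 200-220 mm wide along x, from y = -227 to +140 mm, with two posts (18 x 70 mm, at x = +/-94 mm, tops 207 mm above the table) carrying a steel tub between them. Origin on the table straight below the tub's hinge; z up; x along the hinge; the tub pours towards -y.
- seat (a point): Middle of the tray's place, on the foot board's top face (22 mm above the table), 137 mm from the hinge towards the stand's -y; axes as the stand's. Around it four square sockets 18 mm wide, 14 mm deep, centred at x = +/-80, y = +/-70 mm. A seated tray is only about 10 mm clear of the upright tub's spout, seen from above: lower it straight down.
- hinge (a point): Middle of the tub's hinge axis, 180 mm above the table; axes as the stand's.
- tub (a joint): Tilt of the tub, rad: 0 = upright on its stop (as at the start); grows as it tips towards the stand's -y; stop at 2.1. Friction (0.4 N m) keeps it where it is left. Things slide out of it by about 2.0 rad.
- tub_lip (a point): Middle of the tub's spout lip; moves with the tub. Upright it is 42 mm from the hinge towards the stand's -y, 276 mm above the table; at 2.0 rad 70 mm out and 100 mm up. Tub: open-topped sheet steel, 0.6 kg, 150 mm wide, a sloped front wall ending in this spout; upright, its other walls end 230 mm and its bottom is 131 mm above the table, its back is at y = +89 mm.
- tub_bar (a point): Middle of the tub's round steel handle bar (12 mm thick, 140 mm long, parallel to the hinge, held at its ends, free around its middle), 155 mm from the hinge axis; moves with the tub. Upright it is 134 mm behind (+y) and 77 mm above the hinge; it passes over the top and at 2.0 rad is 126 mm in front (-y) and 90 mm above. Push it from either side or cage it from above.
- tray_center (a point): Middle of the loose plywood tray (0.24 to 0.56 kg), 40 mm above its pin ends; seated, 30 mm above the seat point. 190 mm along x, 170 along y, 6 mm walls, their tops 15 mm above this point. A handle board 14 mm thick stands in the middle along y; its middle 100 mm reaches 41 mm above this point: grasp it across x. Pins 12 mm thick, 10 long, at x = +/-80, y = +/-70 mm. Half turn is the same.
- duck0_center (a point): Middle of carved wooden duck no. 1 of 4, all alike (70 mm long with the bill along its x, 30 mm wide, 47 mm high, 25 to 50 g); starts standing in the tub.
- duck1_center (a point): Middle of carved wooden duck no. 2 of 4, all alike (70 mm long with the bill along its x, 30 mm wide, 47 mm high, 25 to 50 g); starts standing in the tub.
- duck2_center (a point): Middle of carved wooden duck no. 3 of 4, all alike (70 mm long with the bill along its x, 30 mm wide, 47 mm high, 25 to 50 g); starts standing in the tub.
- duck3_center (a point): Middle of carved wooden duck no. 4 of 4, all alike (70 mm long with the bill along its x, 30 mm wide, 47 mm high, 25 to 50 g); starts standing in the tub.
- decoy: Bystander: big dark carved duck decoy, 190 mm long along its x, 130 mm high; origin under its middle. Leave it.
- jar: Bystander: glass jar, 68 mm across, 100 mm high; origin under its middle. Leave it.
- brush: Bystander: brush lying on the table, 190 mm long along its x; origin on its underside. Leave it.
Not all that is in view belongs to the job. What is shaped like the part that bears duck0_center but blue or red is not meant.

How it is judged:
By the outcome, as a careful person would: the job done as asked, in the order asked, and still so for the second after the job is handed in, with the robot touching nothing.
It also fails if it takes over 72 s, if anything falls off the work surface, if the arm or the gripper's body presses on something with over 40 N, if the wrist force passes 120 N, or if a joint passes its speed limit or range.

## Working session

There is one attempt and no reset: what is moved stays moved. The work goes in short steps, Python scripts to look and compute and a tool call to move; the robot and the scene stay as the last step left them, time stands still between calls to the robot, and variables do not carry over. Pictures are saved under pics/ and viewed, at most 10 in all, crops included, and the job is handed in when it is done.

Besides the shell and the picture viewer there is one more tool, called as name([rows], argument=value, ...), one row to a line, values as JSON. move_arm: Moves the arm, as the interface text tells. Its arguments: {"type":"object","properties":{"increments":{"type":"array"},"grip_force":{"type":"number"}},"required":["increments"]}

```bash
mkdir -p pics; python3 - <<'E'
from workcell import env
import cv2,numpy as np
for n in("scene","top"):
    cv2.imwrite(f"pics/{n}0.png",env.grab_frame(n)); m=env.camera_model(n); print(n,{k:np.round(v,4).tolist() for k,v in m.items() if not isinstance(v,str)})
s=env.get_state();print(s,env.grip_point_offset)
E
```

```text
scene {'vertical_fov': 55.6756, 'cx': 317.0156, 'cy': 243.3152, 'R': [[-0.4421, 0.8969, 0.0089], [0.7753, 0.3871, -0.4992], [-0.4511, -0.2138, -0.8665]], 't': [0.249, -0.3509, 1.4453]}
top {'vertical_fov': 48.4439, 'cx': 314.1958, 'cy': 232.3605, 'R': [[-0.0237, -0.9995, 0.0186], [-0.9829, 0.0199, -0.1828], [0.1824, -0.0226, -0.983]], 't': [0.0046, 0.5869, 1.1496]}
{'time_s': 0.1, 'joint_positions': array([-1.46211455e+00,  2.21146134e-01,  1.52747600e+00,  7.36077914e-06,
        1.39469361e+00, -1.26103618e-01]), 'joint_velocities': array([ 0.00199113, -0.00153052, -0.00217391, -0.00101159,  0.00025045,
        0.00045572]), 'joint_efforts': array([ 1.18131924e-03, -4.95944810e+01, -3.88519478e+01,  7.00809108e-02,
        5.14900556e-02, -5.21915354e-05]), 'eef_pos': array([ 0.14533324, -0.6073064 ,  0.2215583 ]), 'ee_rot': array([-8.61480086e-04,  9.93117094e-01,  1.17122564e-01,  1.11275240e-05]), 'contact_force': array([-0.24842834,  0.11850725, -0.54264615]), 'wrist_torque': array([ 0.01236093, -0.01524401,  0.07591387]), 'gripper_force': 0.0, 'grip_width': 1.003033493375673} 0.0187
```

View pics/scene0.png

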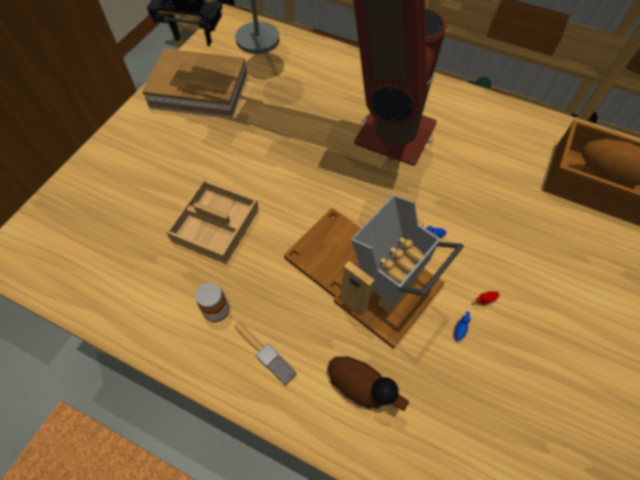

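View pics/top0.png

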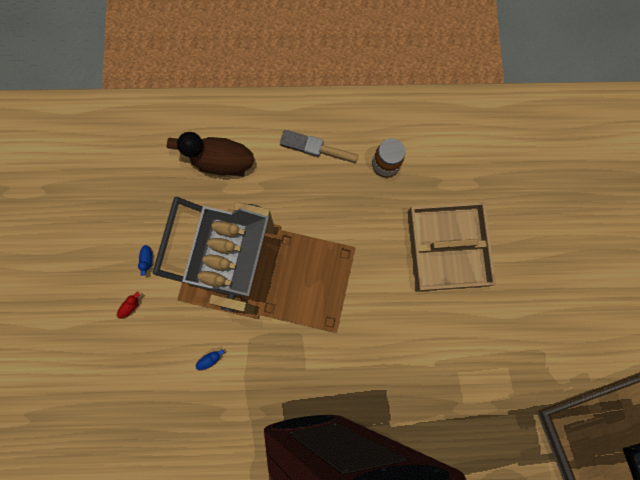

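The top view shows the tray at about (450,248), the foot board corners at about (290,230), (355,247), (338,331) and (262,316), and the tub at (230,250) with four wooden ducks. The blue ducks at (145,260) and (209,360) and the red one at (128,305) are not meant. Next is an enlarged crop to read the corners.

```bash
python3 - <<'E'
import cv2
a=cv2.imread("pics/top0.png")
c=cv2.resize(a[190:340,145:345],None,fx=4,fy=4,interpolation=cv2.INTER_CUBIC)
cv2.imwrite("pics/c1.png",c)
c=cv2.resize(a[195:300,400:500],None,fx=5,fy=5,interpolation=cv2.INTER_CUBIC)
cv2.imwrite("pics/c2.png",c)
E
```

```text
(no output)
```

View pics/c1.png

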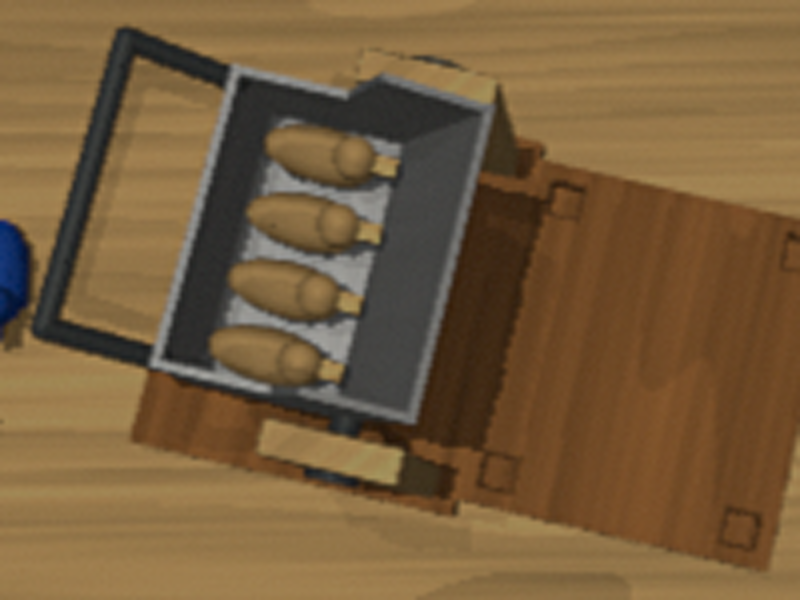

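View pics/c2.png

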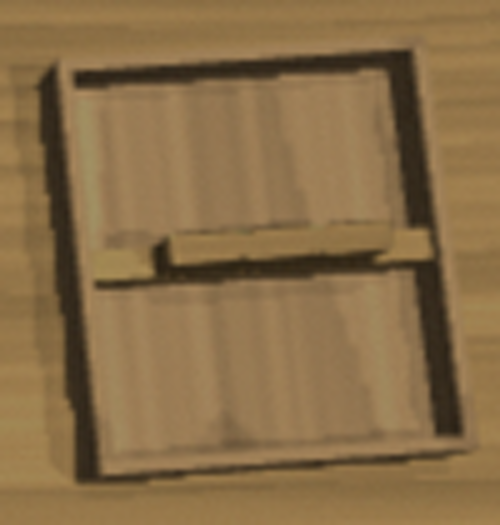

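The crop shows four wooden ducks in the tub and four sockets at about (287,240), (269,308), (330,322) and (347,253). The tray's wall-top corners are clear. Next I cast rays onto the known heights.

```bash
cat > h.py <<'E'
import numpy as np
from workcell import env
def ray(n,p,z):
    m=env.camera_model(n);f=240/np.tan(np.radians(m["vertical_fov"])/2)
    R=np.array(m["R"]);t=np.array(m["t"]);c=-R.T@t
    d=R.T@np.array([(p[0]-m["cx"])/f,(p[1]-m["cy"])/f,1]);return c+d*(z-c[2])/d[2]
def proj(n,X):
    m=env.camera_model(n);f=240/np.tan(np.radians(m["vertical_fov"])/2)
    q=np.array(m["R"])@X+np.array(m["t"]);return np.array([m["cx"]+f*q[0]/q[2],m["cy"]+f*q[1]/q[2]])
E
python3 - <<'E'
from h import *
np.set_printoptions(precision=4,suppress=True)
def crop(L,o,s):return [((u+.5)/s-.5+o[0],(v+.5)/s-.5+o[1]) for u,v in L]
S=np.array([ray("top",p,.022) for p in crop([(567,200),(497,471),(740,528),(812,254)],(145,190),4)])
T=np.array([ray("top",p,.055) for p in crop([(60,62),(418,47),(472,442),(100,475)],(400,195),5)])
H=np.array([ray("top",p,.081) for p in crop([(170,250),(390,237)],(400,195),5)])
for A in(S,T,H):
    d=np.roll(A,-1,0)-A
    print(A[:,:2].tolist(),"c",A.mean(0),"len",np.hypot(d[:,0],d[:,1]),"ang",np.degrees(np.arctan2(d[:,1],d[:,0])))
B=np.array([ray("top",p,.257) for p in crop([(125,35),(45,330)],(145,190),4)]);print("bar",B,B.mean(0))
# lip
L=np.array([ray("top",p,.276) for p in crop([(492,108),(412,415)],(145,190),4)]);print("lip",L,L.mean(0))
# camera position
m=env.camera_model("top");print(-np.array(m["R"]).T@m["t"])
s=env.get_state();print(s["eef_pos"])
E
```

```text
[[0.5770156602906711, 0.05560061067584246], [0.4228525176458438, 0.0972174951041117], [0.3879662213950381, -0.03889725776723925], [0.5425773463313909, -0.08489086340846473]] c [0.4826 0.0073 0.022 ] len [0.1597 0.1405 0.1613 0.1447] ang [ 164.8929 -104.3755  -16.5667   76.2268]
[[0.6410072496358055, -0.23199935959028634], [0.6448712606968878, -0.3969979235396295], [0.46373728776465944, -0.40638585974623853], [0.45278999256262675, -0.2390490215465328]] c [ 0.5506 -0.3186  0.055 ] len [0.165  0.1814 0.1677 0.1883] ang [ -88.6585 -177.0331   93.743     2.145 ]
[[0.5490532543656119, -0.2702869707972636], [0.5528456673557504, -0.3683225655903878]] c [ 0.5509 -0.3193  0.081 ] len [0.0981 0.0981] ang [-87.7847  92.2153]
bar [[0.6195 0.2552 0.257 ]
 [0.4809 0.2884 0.257 ]] [0.5502 0.2718 0.257 ]
lip [[0.5768 0.0818 0.276 ]
 [0.437  0.1186 0.276 ]] [0.5069 0.1002 0.276 ]
[0.3673 0.0189 1.2372]
[ 0.1453 -0.6073  0.2216]
```

Sizes check: the sockets measure 160 x 140 mm apart, the lip and bar agree with the seat to 2 mm, and the handle is 98 mm long. From this:
- **Seat:** (0.4825, 0.008), rig yaw -14.9°.
- **Tray:** (0.551, -0.321), yaw about +2.3°.

Setting out above the tray.

move_arm([
  [[0.23, -0.092, 0], 0, 0.087],
  [[0.23, -0.092, 0], 0, 0.087],
  [[0.23, -0.092, 0], 0, 0.087],
  [[0.23, -0.092, 0], 0, 0.087],
  [[0.23, -0.092, 0], 0, 0.087],
])

```text
time_s: 0.6
eef_pos: [0.349, -0.4632, 0.2221]
ee_rot: [-0.0, 0.993, 0.117, -0.0]
contact_force: [0.2, -0.5, 0.2]
grip_width: 1.0
gripper_force: 0.0
```

move_arm([
  [[0.23, -0.092, 0], -40, 0.087],
  [[0.23, -0.092, 0], -40, 0.087],
  [[0.23, -0.092, 0], -40, 0.087],
  [[0.23, -0.092, 0], -40, 0.087],
  [[0.23, -0.092, 0], -40, 0.087],
])

```text
time_s: 1.1
eef_pos: [0.5513, -0.3201, 0.2221]
ee_rot: [-0.0, 0.892, 0.452, -0.0]
contact_force: [0.1, -0.9, -0.3]
grip_width: 1.0
gripper_force: 0.0
```

```bash
cat > go.py <<'E'
# args: x y z yaw_of_tool_y(deg): increments in the tool's axes, approach down assumed
import sys
from h import *
from scipy.spatial.transform import Rotation as R
def go(x,y,z,a):
    s=env.get_state();q=s["ee_rot"];r=R.from_quat([q[1],q[2],q[3],q[0]])
    M=r.as_matrix();cur=np.degrees(np.arctan2(M[1,1],M[0,1]))
    print("t",round(s["time_s"],2),"pos",s["eef_pos"].round(4),"ya",round(cur,2),"tz",M[:,2].round(3),"F",s["contact_force"].round(1),"grip",round(s["grip_width"]*87,1),round(s["gripper_force"],1))
    print("shift",(M.T@(np.array([x,y,z])-s["eef_pos"])).round(4),"turn",round(((cur-a)+180)%360-180,2),"j",s["joint_positions"].round(2))
if __name__=="__main__": go(*map(float,sys.argv[1:5]))
E
python3 go.py .551 -.321 .2 2.3
```

```text
t 1.1 pos [ 0.5513 -0.3201  0.2221] ya -36.21 tz [-0.001  0.    -1.   ] F [ 0.1 -0.9 -0.3] grip 87.0 0.0
shift [-0.001   0.0003  0.0221] turn -38.51 j [-0.65  0.25  1.49  0.    1.4  -0.02]
```

move_arm([
  [[-0.001, 0, 0.08], -38.5, 0.087],
  [[-0.001, 0, 0.08], -38.5, 0.087],
  [[-0.001, 0, 0.08], -38.5, 0.087],
  [[-0.001, 0, 0.08], -38.5, 0.087],
  [[-0.001, 0, 0.08], -38.5, 0.087],
])

```text
time_s: 1.6
eef_pos: [0.5489, -0.3221, 0.1413]
ee_rot: [-0.001, 0.693, 0.721, -0.0]
contact_force: [0.7, -0.3, 0.3]
grip_width: 0.999
gripper_force: 0.0
```

```bash
python3 go.py .551 -.321 .045 2.3; python3 - <<'E'
from h import *
import cv2
a=env.grab_frame("scene")
p=proj("scene",np.array([.551,-.32,.06]));print(p)
x,y=map(int,p);cv2.imwrite("pics/s1.png",cv2.resize(a[max(0,y-75):y+75,max(0,x-100):x+100],None,fx=4,fy=4,interpolation=cv2.INTER_CUBIC))
E
```

```text
t 1.6 pos [ 0.5489 -0.3221  0.1413] ya 2.26 tz [-0.002  0.001 -1.   ] F [ 0.7 -0.3  0.3] grip 86.9 0.0
shift [0.0009 0.0023 0.0963] turn -0.04 j [-0.65  0.31  1.57 -0.    1.26 -0.69]
[211.70368492 214.24554669]
```

View pics/s1.png

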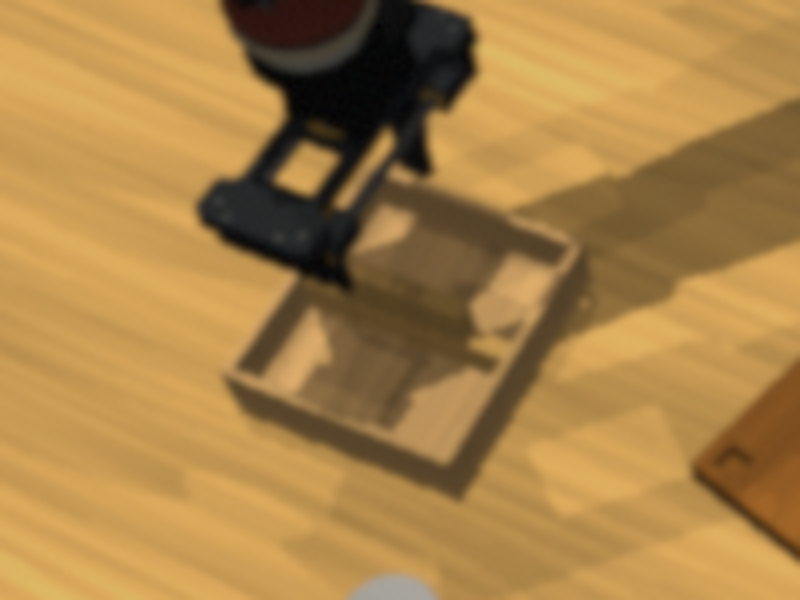

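The open fingers straddle the tray's handle board, roughly centred. Descend and grip.

move_arm([
  [[0.001, 0.002, 0.03], 0, 0.087],
  [[0.001, 0.002, 0.06], 0, 0.087],
  [[0.001, 0.002, 0.085], 0, 0.087],
  [[0.001, 0.002, 0.096], 0, 0.087],
  [[0.001, 0.002, 0.096], 0, 0.087],
])

```text
time_s: 2.15
eef_pos: [0.5499, -0.3206, 0.0443]
ee_rot: [-0.002, 0.695, 0.719, -0.0]
contact_force: [0.0, 0.3, 0.1]
grip_width: 0.997
gripper_force: 0.0
```

move_arm([
  [[0, 0, 0], 0, 0.0],
  [[0, 0, 0], 0, 0.0],
  [[0, 0, 0], 0, 0.0],
  [[0, 0, 0], 0, 0.0],
  [[0, 0, 0], 0, 0.0],
], grip_force=40)

```text
time_s: 2.65
eef_pos: [0.5516, -0.3218, 0.0472]
ee_rot: [0.0, 0.695, 0.719, 0.0]
contact_force: [-0.4, -0.8, 0.2]
grip_width: 0.631
gripper_force: 0.0
```

move_arm([
  [[0, 0, 0], 0, 0.0],
  [[0, 0, 0], 0, 0.0],
  [[0, 0, 0], 0, 0.0],
  [[0, 0, 0], 0, 0.0],
  [[0, 0, 0], 0, 0.0],
])

```text
time_s: 3.15
eef_pos: [0.5513, -0.3216, 0.0465]
ee_rot: [-0.0, 0.695, 0.719, -0.0]
contact_force: [-0.4, 0.8, 0.2]
grip_width: 0.169
gripper_force: 0.0
```

```bash
python3 go.py .551 -.321 .045 2.3
```

```text
t 3.15 pos [ 0.5513 -0.3216  0.0465] ya 1.95 tz [-0.  0. -1.] F [-0.4  0.8  0.2] grip 14.7 0.0
shift [ 0.0006 -0.0003  0.0015] turn -0.35 j [-0.65  0.43  1.62  0.    1.1  -0.69]
```

move_arm([
  [[0, 0, 0], 0, 0.0],
  [[0, 0, 0], 0, 0.0],
  [[0, 0, -0.02], 0, 0.0],
  [[0, 0, -0.06], 0, 0.0],
  [[0, 0, -0.1], 0, 0.0],
])

```text
time_s: 3.65
eef_pos: [0.55, -0.3207, 0.1456]
ee_rot: [-0.002, 0.695, 0.719, -0.0]
contact_force: [0.4, -0.8, -1.2]
grip_width: 0.156
gripper_force: 40.0
```

```bash
python3 go.py .499 -.06 .147 -14.9
```

```text
t 3.65 pos [ 0.55   -0.3207  0.1456] ya 1.95 tz [-0.003  0.003 -1.   ] F [ 0.4 -0.8 -1.2] grip 13.6 40.0
shift [ 0.2623 -0.0422 -0.0006] turn 16.85 j [-0.65  0.31  1.56 -0.    1.27 -0.69]
```

move_arm([
  [[0.03, -0.005, 0], 4, 0.0],
  [[0.06, -0.01, 0], 8, 0.0],
  [[0.09, -0.015, 0], 12, 0.0],
  [[0.12, -0.02, 0], 16.8, 0.0],
  [[0.14, -0.022, 0], 16.8, 0.0],
])

```text
time_s: 4.15
eef_pos: [0.5235, -0.1803, 0.1458]
ee_rot: [-0.001, 0.793, 0.61, -0.0]
contact_force: [0.6, -0.9, -1.6]
grip_width: 0.153
gripper_force: 40.0
```

```bash
python3 go.py .4825 .008 .147 -14.9
```

```text
t 4.15 pos [ 0.5235 -0.1803  0.1458] ya -14.85 tz [-0.002  0.001 -1.   ] F [ 0.6 -0.9 -1.6] grip 13.3 40.0
shift [ 0.1715 -0.0879 -0.0009] turn 0.05 j [-0.47  0.12  1.79  0.    1.23 -0.22]
```

move_arm([
  [[0.04, -0.022, 0], 0, 0.0],
  [[0.08, -0.044, 0], 0, 0.0],
  [[0.12, -0.066, 0], 0, 0.0],
  [[0.155, -0.08, 0], 0, 0.0],
  [[0.171, -0.088, 0], 0, 0.0],
])

```text
time_s: 4.65
eef_pos: [0.4825, 0.0082, 0.1463]
ee_rot: [-0.0, 0.791, 0.612, 0.0]
contact_force: [0.1, -0.0, -2.6]
grip_width: 0.159
gripper_force: 40.0
```

move_arm([
  [[0, 0, 0.015], 0, 0.0],
  [[0, 0, 0.03], 0, 0.0],
  [[0, 0, 0.045], 0, 0.0],
  [[0, 0, 0.045], 0, 0.0],
  [[0, 0, 0.045], 0, 0.0],
])

```text
time_s: 5.15
eef_pos: [0.4832, 0.0054, 0.1015]
ee_rot: [-0.0, 0.792, 0.61, -0.0]
contact_force: [1.0, -0.0, -2.6]
grip_width: 0.157
gripper_force: 40.0
```

```bash
python3 go.py .4825 .008 .1 -14.9; python3 - <<'E'
from h import *
import cv2
for i,n in enumerate(("scene","top")):
    a=env.grab_frame(n);cv2.imwrite(f"pics/{n}1.png",a)
    p=proj(n,np.array([.4825,.008,.1]));x,y=map(int,p);print(n,x,y)
    c=cv2.resize(a[max(0,y-75):y+75,x-100:x+100],None,fx=4,fy=4,interpolation=cv2.INTER_CUBIC)
    cv2.imwrite(f"pics/m{i}.png",c)
a,b=[cv2.imread(f"pics/m{i}.png") for i in(0,1)]
cv2.imwrite("pics/m.png",cv2.resize(np.vstack([a,b[:600]]),(400,600)))
E
```

```text
t 5.15 pos [0.4832 0.0054 0.1015] ya -14.78 tz [-0.001  0.    -1.   ] F [ 1.  -0.  -2.6] grip 13.6 40.0
shift [ 0.0024 -0.0013  0.0015] turn 0.12 j [-0.15  0.01  2.   -0.    1.14  0.11]
scene 334 233
top 308 276
```

View pics/m0.png

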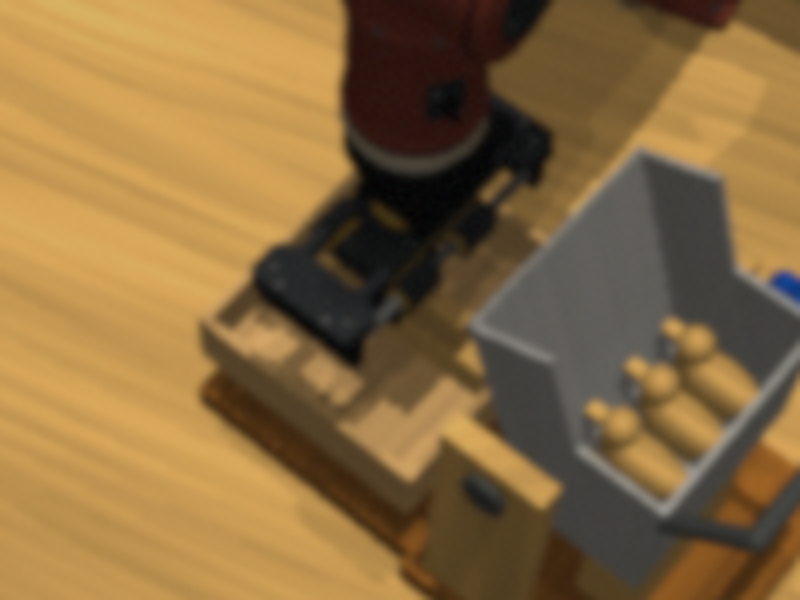

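The scene view shows the tray hanging level over its place, with wall-top corners at about (285,239) and (336,279). Now the top crop for the remaining corners.

View pics/m1.png

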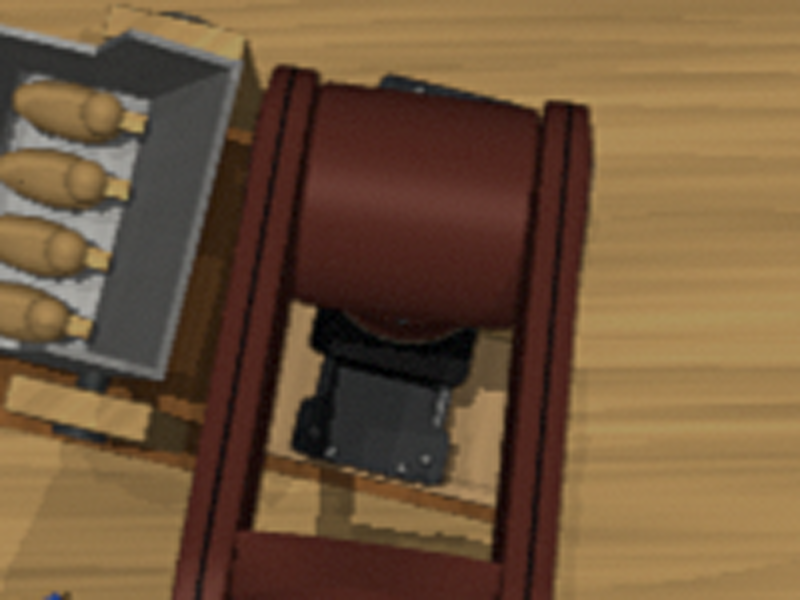

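The top view is blocked by the arm, so I use the scene corners, with the tub lip at crop (640,152)–(475,325) as a check.

```bash
python3 - <<'E'
from h import *
s=env.get_state();print(s["eef_pos"],s["time_s"])
th=np.radians(-14.9);ex=np.array([np.cos(th),np.sin(th)]);ey=np.array([-ex[1],ex[0]]);seat=np.array([.4825,.008])
def rig(p):d=p[:2]-seat;return np.round([d@ex*1e3,d@ey*1e3],1)
cv=lambda u,v,o:((u+.5)/4-.5+o[0],(v+.5)/4-.5+o[1])
o=(234,158)
for z in(.108,.110,.112):
  print("tray",z,rig(ray("scene",cv(203,327,o),z)),rig(ray("scene",cv(408,486,o),z)))
print("lip",rig(ray("scene",cv(640,152,o),.276)),rig(ray("scene",cv(475,325,o),.276)),"expect (-75,95) (75,95)")
# tray at grasp time, crop s1
o=(111,139)
for u,v in((232,378),(447,465),(577,247)): print("pre",ray("scene",cv(u,v,o),.055)[:2].round(4))
print("tcp rig",rig(s["eef_pos"]))
E
```

```text
[0.4840668  0.00519829 0.10242008] 5.25
tray 0.108 [ 97.9 -79.5] [97.3 84.9]
tray 0.11 [ 98.7 -78.6] [98.  85.4]
tray 0.112 [ 99.4 -77.8] [98.8 86. ]
lip [-72.4  96.7] [71.3 98. ] expect (-75,95) (75,95)
pre [ 0.6489 -0.3909]
pre [ 0.6413 -0.2308]
pre [ 0.4575 -0.2421]
tcp rig [ 2.2 -2.3]
```

move_arm([
  [[0, 0, 0.005], 0, 0.0],
  [[0, 0, 0.01], 0, 0.0],
  [[0, 0, 0.015], 0, 0.0],
  [[0, 0, 0.02], 0, 0.0],
  [[0, 0, 0.02], 0, 0.0],
])

```text
time_s: 5.75
eef_pos: [0.4825, 0.0055, 0.0805]
ee_rot: [-0.001, 0.793, 0.61, -0.001]
contact_force: [-0.1, -0.0, -2.5]
grip_width: 0.156
gripper_force: 40.0
```

```bash
python3 - <<'E'
from h import *
P=[]
for i in range(6):
    env.grab_frame("top");s=env.get_state();P.append(s["eef_pos"]);
P=np.array(P);print(P.round(4),P.mean(0).round(4),s["contact_force"].round(1))
E
python3 go.py .4825 .008 .08 -14.9
```

```text
[[0.4828 0.0055 0.0809]
 [0.4831 0.0054 0.0813]
 [0.4834 0.0054 0.0815]
 [0.4835 0.0054 0.0817]
 [0.4836 0.0054 0.0818]
 [0.4836 0.0054 0.0818]] [0.4833 0.0054 0.0815] [ 0.2 -0.2 -2.5]
t 6.05 pos [0.4836 0.0054 0.0818] ya -14.84 tz [ 0.001 -0.    -1.   ] F [ 0.2 -0.2 -2.5] grip 13.8 40.0
shift [ 0.0023 -0.0017  0.0018] turn 0.06 j [-0.15  0.04  2.01 -0.    1.09  0.11]
```

move_arm([
  [[0, -0.0015, 0.003], 0, 0.0],
  [[0, -0.0015, 0.006], 0, 0.0],
  [[0, -0.0015, 0.009], 0, 0.0],
  [[0, -0.0015, 0.012], 0, 0.0],
  [[0, -0.0015, 0.015], 0, 0.0],
])

```text
time_s: 6.55
eef_pos: [0.4818, 0.0058, 0.0662]
ee_rot: [-0.0, 0.793, 0.61, -0.0]
contact_force: [-0.0, 1.1, -2.9]
grip_width: 0.154
gripper_force: 40.0
```

move_arm([
  [[0, 0, 0.001], 0, 0.0],
  [[0, 0, 0.002], 0, 0.0],
  [[0, 0, 0.003], 0, 0.0],
  [[0, 0, 0.003], 0, 0.0],
  [[0, 0, 0.003], 0, 0.0],
])

```text
time_s: 7.05
eef_pos: [0.482, 0.0058, 0.0636]
ee_rot: [0.0, 0.793, 0.61, 0.0]
contact_force: [-0.1, -0.7, -2.6]
grip_width: 0.159
gripper_force: 40.0
```

```bash
python3 go.py .482 .0055 .0585 -14.9
```

```text
t 7.05 pos [0.482  0.0058 0.0636] ya -14.85 tz [ 0. -0. -1.] F [-0.1 -0.7 -2.6] grip 13.8 40.0
shift [-0.0003  0.0001  0.0051] turn 0.05 j [-0.15  0.06  2.03 -0.    1.05  0.11]
```

No contact below the board-top height, so the pins are entering. Lowering on.

move_arm([
  [[0, 0, 0.001], 0, 0.0],
  [[0, 0, 0.002], 0, 0.0],
  [[0, 0, 0.003], 0, 0.0],
  [[0, 0, 0.004], 0, 0.0],
  [[0, 0, 0.005], 0, 0.0],
])

```text
time_s: 7.55
eef_pos: [0.4819, 0.0058, 0.0584]
ee_rot: [-0.0, 0.793, 0.61, -0.0]
contact_force: [-0.2, 0.4, 2.2]
grip_width: 0.157
gripper_force: 40.0
```

move_arm([
  [[0, 0, 0.001], 0, 0.0],
  [[0, 0, 0.001], 0, 0.0],
  [[0, 0, 0.0015], 0, 0.0],
  [[0, 0, 0.0015], 0, 0.0],
  [[0, 0, 0.0015], 0, 0.0],
])

```text
time_s: 8.05
eef_pos: [0.4819, 0.0058, 0.0584]
ee_rot: [-0.0, 0.792, 0.61, -0.0]
contact_force: [-7.4, 0.5, 11.2]
grip_width: 0.157
gripper_force: 40.0
```

```bash
python3 go.py .482 .0055 .0585 -14.9
```

```text
t 8.05 pos [0.4819 0.0058 0.0584] ya -14.84 tz [-0.001 -0.    -1.   ] F [-7.4  0.5 11.2] grip 13.6 40.0
shift [-0.0002  0.0002 -0.0001] turn 0.06 j [-0.15  0.07  2.03 -0.    1.04  0.11]
```

Seated at 0.0584, the expected height. Release and rise.

move_arm([
  [[0, 0, -0.001], 0, 0.06],
  [[0, 0, -0.001], 0, 0.06],
  [[0, 0, -0.001], 0, 0.06],
  [[0, 0, -0.001], 0, 0.06],
  [[0, 0, -0.001], 0, 0.06],
])

```text
time_s: 8.55
eef_pos: [0.4818, 0.0058, 0.0579]
ee_rot: [-0.0, 0.793, 0.61, -0.0]
contact_force: [0.4, -0.4, -0.1]
grip_width: 0.525
gripper_force: 0.0
```

move_arm([
  [[0, 0, -0.001], 0, 0.06],
  [[0, 0, -0.001], 0, 0.06],
  [[0, 0, -0.02], 0, 0.06],
  [[0, 0, -0.06], 0, 0.06],
  [[0, 0, -0.1], 0, 0.06],
])

```text
time_s: 9.05
eef_pos: [0.4809, 0.0059, 0.1583]
ee_rot: [-0.001, 0.793, 0.61, -0.001]
contact_force: [0.9, -0.5, -0.2]
grip_width: 0.69
gripper_force: 0.0
```

```bash
python3 go.py .5 -.3 .3 -14.9
```

```text
t 9.05 pos [0.4809 0.0059 0.1583] ya -14.85 tz [-0.002  0.    -1.   ] F [ 0.9 -0.5 -0.2] grip 60.0 0.0
shift [-0.2908  0.0965 -0.1419] turn 0.05 j [-0.15 -0.07  1.96  0.    1.26  0.11]
```

Tray released. Next I rise, turn the tool so the fingers cage the bar along rig y, and go above the bar.

move_arm([
  [[0, 0, -0.2], 0, 0.04],
  [[0, 0, -0.2], 0, 0.04],
  [[0, 0, -0.2], 0, 0.04],
  [[0, 0, -0.2], 0, 0.04],
  [[0, 0, -0.2], 0, 0.04],
])

```text
time_s: 9.55
eef_pos: [0.4848, 0.0054, 0.3667]
ee_rot: [0.005, 0.792, 0.61, 0.005]
contact_force: [0.7, 0.2, 0.8]
grip_width: 0.467
gripper_force: 0.0
```

move_arm([
  [[0.05, 0, 0], -43, 0.04],
  [[0.05, 0, 0], -43, 0.04],
  [[0.05, 0, 0], -43, 0.04],
  [[0.05, 0, 0], -43, 0.04],
  [[0.05, 0, 0], -43, 0.04],
])

```text
time_s: 10.05
eef_pos: [0.4946, 0.0543, 0.3573]
ee_rot: [-0.0, 0.511, 0.859, -0.0]
contact_force: [0.0, 0.2, -0.0]
grip_width: 0.456
gripper_force: 0.0
```

```bash
python3 go.py .552 .270 .36 75.1; python3 - <<'E'
from h import *
import cv2
cv2.imwrite("pics/top2.png",env.grab_frame("top"));cv2.imwrite("pics/scene2.png",env.grab_frame("scene"))
E
```

```text
t 10.05 pos [0.4946 0.0543 0.3573] ya 28.5 tz [-0.001  0.    -1.   ] F [ 0.   0.2 -0. ] grip 39.7 0.0
shift [ 0.1621  0.1534 -0.0027] turn -46.6 j [-0.05 -0.14  1.65 -0.    1.63 -0.55]
```

move_arm([
  [[0.162, 0.153, 0], -43, 0.04],
  [[0.162, 0.153, 0], -43, 0.04],
  [[0.162, 0.153, 0], -43, 0.04],
  [[0.162, 0.153, 0], -43, 0.04],
  [[0.162, 0.153, 0], -43, 0.04],
])

```text
time_s: 10.65
eef_pos: [0.5532, 0.2729, 0.3568]
ee_rot: [-0.001, 0.162, 0.987, 0.0]
contact_force: [0.5, -0.6, 0.7]
grip_width: 0.463
gripper_force: 0.0
```

```bash
python3 go.py .552 .270 .3 75.1
```

```text
t 10.65 pos [0.5532 0.2729 0.3568] ya 71.33 tz [-0.001  0.001 -1.   ] F [ 0.5 -0.6  0.7] grip 40.3 0.0
shift [ 0.0001 -0.0031  0.0568] turn -3.77 j [ 0.33  0.15  1.36  0.    1.63 -0.92]
```

move_arm([
  [[0, -0.003, 0.03], -3.8, 0.04],
  [[0, -0.003, 0.055], -3.8, 0.04],
  [[0, -0.003, 0.055], -3.8, 0.04],
  [[0, -0.003, 0.055], -3.8, 0.04],
  [[0, -0.003, 0.055], -3.8, 0.04],
])

```text
time_s: 11.15
eef_pos: [0.5531, 0.2663, 0.305]
ee_rot: [0.001, 0.132, 0.991, 0.001]
contact_force: [1.3, 0.1, 0.9]
grip_width: 0.463
gripper_force: 0.0
```

```bash
python3 go.py .552 .270 .232 75.1;  python3 - <<'E'
from h import *
import cv2
a=env.grab_frame("scene");x,y=map(int,proj("scene",np.array([.552,.27,.28])));print(x,y)
c=cv2.resize(a[y-75:y+75,x-100:x+100],None,fx=4,fy=4,interpolation=cv2.INTER_CUBIC)
cv2.imwrite("pics/b1.png",c)
E
```

```text
t 11.15 pos [0.5531 0.2663 0.305 ] ya 74.79 tz [ 0.003  0.001 -1.   ] F [1.3 0.1 0.9] grip 40.3 0.0
shift [0.0021 0.0032 0.073 ] turn -0.31 j [ 0.32  0.15  1.45  0.    1.54 -0.99]
443 264
```

View pics/b1.png

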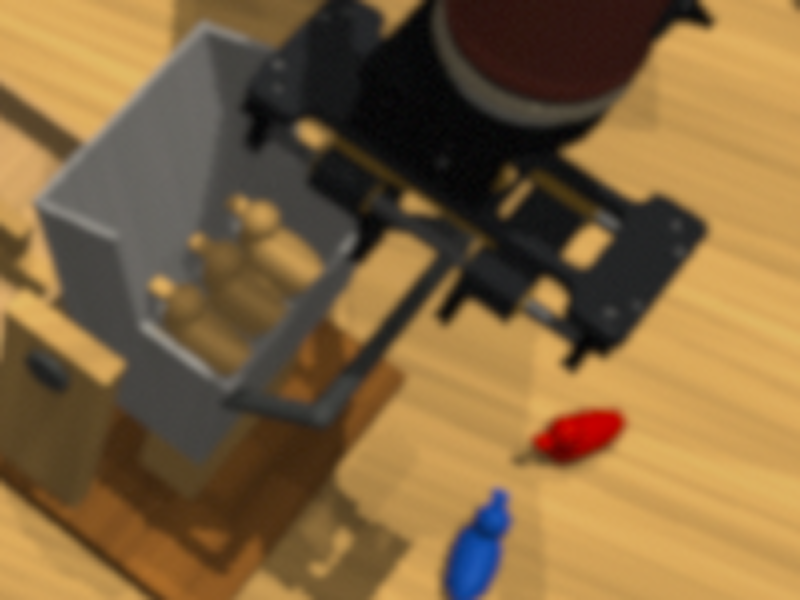

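The fingertips at crop (360,245) and (445,310) lie on either side of the bar. Lower over it and narrow the cage.

move_arm([
  [[0.001, 0.003, 0.02], 0, 0.04],
  [[0.001, 0.003, 0.04], 0, 0.04],
  [[0.001, 0.003, 0.06], 0, 0.04],
  [[0.001, 0.003, 0.072], 0, 0.04],
  [[0.001, 0.003, 0.072], 0, 0.04],
])

```text
time_s: 11.7
eef_pos: [0.5516, 0.2691, 0.23]
ee_rot: [-0.001, 0.132, 0.991, -0.0]
contact_force: [-0.5, 0.8, 0.6]
grip_width: 0.46
gripper_force: 0.0
```

move_arm([
  [[0, 0, 0], 0, 0.022],
  [[0, 0, 0], 0, 0.022],
  [[0, 0, 0], 0, 0.022],
  [[0, 0, 0], 0, 0.022],
  [[0, 0, 0], 0, 0.022],
], grip_force=10)

```text
time_s: 12.2
eef_pos: [0.5523, 0.2695, 0.2315]
ee_rot: [0.0, 0.131, 0.991, 0.0]
contact_force: [0.6, -0.7, 0.1]
grip_width: 0.26
gripper_force: 0.0
```

```bash
python3 go.py .552 .270 .232 75.1
```

```text
t 12.2 pos [0.5523 0.2695 0.2315] ya 74.9 tz [ 0.001  0.    -1.   ] F [ 0.6 -0.7  0.1] grip 22.6 0.0
shift [ 0.0004  0.0004 -0.0005] turn -0.2 j [ 0.33  0.19  1.55  0.    1.41 -0.98]
```

move_arm([
  [[0, -0.009, -0.0136], 0, 0.022],
  [[0, -0.019, -0.026], 0, 0.022],
  [[0, -0.0305, -0.038], 0, 0.022],
  [[0, -0.043, -0.048], 0, 0.022],
  [[0, -0.057, -0.057], 0, 0.022],
])

```text
time_s: 12.7
eef_pos: [0.5377, 0.2166, 0.2909]
ee_rot: [0.001, 0.131, 0.991, 0.003]
contact_force: [0.9, 9.2, 4.7]
grip_width: 0.254
gripper_force: 4.5
```

```bash
python3 go.py .5378 .2157 .289 75.1
```

```text
t 12.7 pos [0.5377 0.2166 0.2909] ya 75.0 tz [ 0.004  0.006 -1.   ] F [0.9 9.2 4.7] grip 22.1 4.5
shift [-0.0003 -0.0009  0.0019] turn -0.1 j [ 0.24  0.07  1.56  0.    1.5  -1.07]
```

move_arm([
  [[0, -0.0144, -0.0074], 0, 0.022],
  [[0, -0.0295, -0.0132], 0, 0.022],
  [[0, -0.045, -0.0175], 0, 0.022],
  [[0, -0.061, -0.02], 0, 0.022],
  [[0, -0.0775, -0.021], 0, 0.022],
])

```text
time_s: 13.2
eef_pos: [0.5175, 0.1397, 0.3112]
ee_rot: [0.002, 0.131, 0.991, 0.001]
contact_force: [1.2, 2.8, 1.8]
grip_width: 0.25
gripper_force: 1.9
```

move_arm([
  [[0, -0.016, 0.001], 0, 0.022],
  [[0, -0.032, 0.0034], 0, 0.022],
  [[0, -0.048, 0.0077], 0, 0.022],
  [[0, -0.063, 0.0137], 0, 0.022],
  [[0, -0.0775, 0.021], 0, 0.022],
])

```text
time_s: 13.7
eef_pos: [0.4963, 0.0633, 0.2871]
ee_rot: [-0.0, 0.132, 0.991, -0.0]
contact_force: [1.6, 2.4, 1.6]
grip_width: 0.252
gripper_force: 1.3
```

```bash
python3 go.py .4978 .0657 .289 75.1
```

```text
t 13.7 pos [0.4963 0.0633 0.2871] ya 74.87 tz [-0.001 -0.    -1.   ] F [1.6 2.4 1.6] grip 21.9 1.3
shift [-0.0008  0.0027 -0.0019] turn -0.23 j [-0.03 -0.12  1.76 -0.    1.5  -1.34]
```

move_arm([
  [[0, -0.012, 0.007], 0, 0.022],
  [[0, -0.02, 0.0135], 0, 0.022],
  [[0, -0.029, 0.02], 0, 0.022],
  [[0, -0.0365, 0.028], 0, 0.022],
  [[0, -0.0437, 0.036], 0, 0.022],
])

```text
time_s: 14.2
eef_pos: [0.4852, 0.0219, 0.2513]
ee_rot: [-0.0, 0.131, 0.991, -0.0]
contact_force: [0.4, 2.2, 0.9]
grip_width: 0.257
gripper_force: 0.9
```

move_arm([
  [[0, -0.003, 0.0035], 0, 0.022],
  [[0, -0.006, 0.007], 0, 0.022],
  [[0, -0.009, 0.0105], 0, 0.022],
  [[0, -0.012, 0.014], 0, 0.022],
  [[0, -0.0125, 0.017], 0, 0.022],
])

```text
time_s: 14.7
eef_pos: [0.4821, 0.0104, 0.2347]
ee_rot: [-0.0, 0.131, 0.991, -0.0]
contact_force: [-0.3, 1.3, 0.5]
grip_width: 0.256
gripper_force: 0.7
```

move_arm([
  [[0, 0, 0], 0, 0.022],
  [[0, 0, 0], 0, 0.022],
  [[0, 0, 0], 0, 0.022],
  [[0, 0, 0], 0, 0.022],
  [[0, 0, 0], 0, 0.022],
])

```text
time_s: 15.2
eef_pos: [0.4823, 0.0103, 0.2352]
ee_rot: [0.0, 0.131, 0.991, -0.0]
contact_force: [-1.0, 0.8, -0.7]
grip_width: 0.248
gripper_force: 0.3
```

```bash
python3 go.py .483 .0092 .238 75.1; python3 - <<'E'
from h import *
import cv2
a=env.grab_frame("scene");b=env.grab_frame("top");
c=np.hstack([cv2.resize(a[160:340,240:440],None,fx=2,fy=3),cv2.resize(b[190:370,160:360],None,fx=2,fy=3)])
c=np.hstack([cv2.resize(a[170:340,255:425],(400,400),interpolation=cv2.INTER_CUBIC),cv2.resize(b[190:360,190:360],(400,400),interpolation=cv2.INTER_CUBIC)])
cv2.imwrite("pics/d1.png",c)
E
```

```text
t 15.2 pos [0.4823 0.0103 0.2352] ya 74.9 tz [ 0. -0. -1.] F [-1.   0.8 -0.7] grip 21.6 0.3
shift [-0.001  -0.0009 -0.0028] turn -0.2 j [-0.14 -0.14  1.87 -0.    1.41 -1.45]
```

View pics/d1.png

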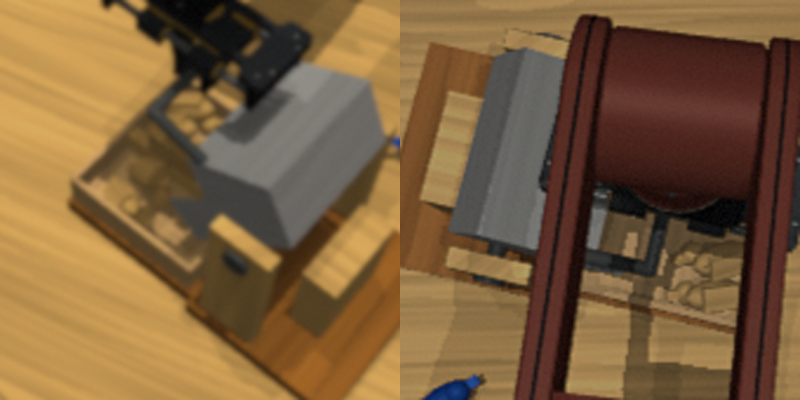

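The ducks lie in the tray with the tub at about 2.05 rad. I tip a touch further to the stop to be sure, then swing back gently.

move_arm([
  [[0, -0.001, 0.002], 0, 0.022],
  [[0, -0.002, 0.004], 0, 0.022],
  [[0, -0.003, 0.005], 0, 0.022],
  [[0, -0.003, 0.005], 0, 0.022],
  [[0, -0.003, 0.005], 0, 0.022],
])

```text
time_s: 15.8
eef_pos: [0.4816, 0.0077, 0.2299]
ee_rot: [0.0, 0.131, 0.991, 0.0]
contact_force: [2.4, 1.4, -1.8]
grip_width: 0.255
gripper_force: 1.5
```

move_arm([
  [[0, 0.004, -0.004], 0, 0.022],
  [[0, 0.009, -0.008], 0, 0.022],
  [[0, 0.014, -0.013], 0, 0.022],
  [[0, 0.019, -0.018], 0, 0.022],
  [[0, 0.024, -0.022], 0, 0.022],
])

```text
time_s: 16.3
eef_pos: [0.4865, 0.027, 0.2535]
ee_rot: [-0.001, 0.132, 0.991, -0.005]
contact_force: [-10.5, -17.5, 9.4]
grip_width: 0.258
gripper_force: 10.0
```

move_arm([
  [[0, 0.007, -0.008], 0, 0.022],
  [[0, 0.015, -0.0156], 0, 0.022],
  [[0, 0.023, -0.0225], 0, 0.022],
  [[0, 0.032, -0.029], 0, 0.022],
  [[0, 0.041, -0.0346], 0, 0.022],
])

```text
time_s: 16.8
eef_pos: [0.4992, 0.0681, 0.2897]
ee_rot: [0.002, 0.132, 0.991, -0.002]
contact_force: [-1.5, -6.8, 4.7]
grip_width: 0.259
gripper_force: 3.5
```

```bash
python3 go.py .4991 .0706 .287 75.1
```

```text
t 16.8 pos [0.4992 0.0681 0.2897] ya 74.8 tz [ 0.003 -0.005 -1.   ] F [-1.5 -6.8  4.7] grip 22.6 3.5
shift [0.0008 0.0024 0.0027] turn -0.3 j [-0.02 -0.11  1.75 -0.01  1.5  -1.32]
```

move_arm([
  [[0, 0.0145, -0.0075], 0, 0.022],
  [[0, 0.0295, -0.0132], 0, 0.022],
  [[0, 0.0455, -0.0175], 0, 0.022],
  [[0, 0.0613, -0.02], 0, 0.022],
  [[0, 0.0775, -0.021], 0, 0.022],
])

```text
time_s: 17.3
eef_pos: [0.5189, 0.1464, 0.3079]
ee_rot: [0.0, 0.131, 0.991, -0.0]
contact_force: [-0.2, -3.1, 1.0]
grip_width: 0.254
gripper_force: 1.4
```

move_arm([
  [[0, 0.016, 0.001], 0, 0.022],
  [[0, 0.032, 0.0034], 0, 0.022],
  [[0, 0.048, 0.0077], 0, 0.022],
  [[0, 0.063, 0.0137], 0, 0.022],
  [[0, 0.0775, 0.021], 0, 0.022],
])

```text
time_s: 17.8
eef_pos: [0.5389, 0.2214, 0.2857]
ee_rot: [-0.0, 0.131, 0.991, 0.0]
contact_force: [-0.5, -1.6, 1.4]
grip_width: 0.251
gripper_force: 0.9
```

```bash
python3 go.py .5390 .2203 .287 75.1
```

```text
t 17.8 pos [0.5389 0.2214 0.2857] ya 74.91 tz [-0.001  0.    -1.   ] F [-0.5 -1.6  1.4] grip 21.9 0.9
shift [-0.0004 -0.001  -0.0013] turn -0.19 j [ 0.25  0.09  1.56  0.    1.5  -1.05]
```

move_arm([
  [[0, 0.0136, 0.009], 0, 0.022],
  [[0, 0.026, 0.019], 0, 0.022],
  [[0, 0.037, 0.031], 0, 0.022],
  [[0, 0.047, 0.043], 0, 0.022],
  [[0, 0.052, 0.052], 0, 0.022],
])

```text
time_s: 18.3
eef_pos: [0.5521, 0.271, 0.2328]
ee_rot: [-0.001, 0.131, 0.991, -0.0]
contact_force: [-0.7, -1.4, 0.8]
grip_width: 0.256
gripper_force: 0.6
```

move_arm([
  [[0, 0.001, 0.001], 0, 0.022],
  [[0, 0.002, 0.002], 0, 0.022],
  [[0, 0.003, 0.003], 0, 0.022],
  [[0, 0.004, 0.003], 0, 0.022],
  [[0, 0.005, 0.003], 0, 0.022],
])

```text
time_s: 18.8
eef_pos: [0.5524, 0.2727, 0.2304]
ee_rot: [-0.002, 0.132, 0.991, -0.002]
contact_force: [-3.7, -8.6, -5.3]
grip_width: 0.254
gripper_force: 4.5
```

```bash
python3 go.py .5535 .2753 .230 75.1
```

```text
t 18.8 pos [0.5524 0.2727 0.2304] ya 74.83 tz [-0.004 -0.004 -1.   ] F [-3.7 -8.6 -5.3] grip 22.1 4.5
shift [-0.0003  0.0028  0.0004] turn -0.27 j [ 0.33  0.2   1.54 -0.    1.41 -0.97]
```

move_arm([
  [[0, 0.001, 0], 0, 0.022],
  [[0, 0.002, 0], 0, 0.022],
  [[0, 0.003, 0], 0, 0.022],
  [[0, 0.003, 0], 0, 0.022],
  [[0, 0.003, 0], 0, 0.022],
])

```text
time_s: 19.3
eef_pos: [0.5526, 0.2737, 0.2288]
ee_rot: [-0.003, 0.132, 0.991, -0.004]
contact_force: [-4.0, -12.5, -7.8]
grip_width: 0.25
gripper_force: 6.1
```

```bash
python3 go.py .5535 .2753 .230 75.1
```

```text
t 19.3 pos [0.5526 0.2737 0.2288] ya 74.78 tz [-0.007 -0.007 -1.   ] F [ -4.  -12.5  -7.8] grip 21.7 6.1
shift [-0.0004  0.0017 -0.0012] turn -0.32 j [ 0.33  0.2   1.53 -0.    1.41 -0.97]
```

The sideways push may be held up by friction. I lift off and press the bar down from above with the fingers shut. Upright, its top must be at z = 0.263.

move_arm([
  [[0, -0.003, 0], 0, 0.04],
  [[0, -0.006, 0], 0, 0.04],
  [[0, -0.006, 0], 0, 0.04],
  [[0, -0.006, 0], 0, 0.04],
  [[0, -0.006, 0], 0, 0.04],
])

```text
time_s: 19.8
eef_pos: [0.5531, 0.2725, 0.2323]
ee_rot: [0.001, 0.131, 0.991, 0.0]
contact_force: [-0.4, -0.2, -0.0]
grip_width: 0.454
gripper_force: 0.0
```

move_arm([
  [[0, 0, -0.02], 0, 0.04],
  [[0, 0, -0.06], 0, 0.04],
  [[0, 0, -0.07], 0, 0.0],
  [[0, 0, -0.07], 0, 0.0],
  [[0, 0, -0.07], 0, 0.0],
])

```text
time_s: 20.3
eef_pos: [0.5526, 0.2722, 0.3008]
ee_rot: [-0.0, 0.131, 0.991, -0.0]
contact_force: [0.2, 0.1, -1.0]
grip_width: 0.272
gripper_force: 0.0
```

move_arm([
  [[0, 0, 0], 0, 0.0],
  [[0, 0, 0], 0, 0.0],
  [[0, 0, 0], 0, 0.0],
  [[0, 0, 0], 0, 0.0],
  [[0, 0, 0], 0, 0.0],
])

```text
time_s: 20.8
eef_pos: [0.5528, 0.2721, 0.3014]
ee_rot: [-0.0, 0.131, 0.991, -0.0]
contact_force: [0.0, 0.3, -0.6]
grip_width: 0.002
gripper_force: 0.0
```

```bash
python3 go.py .552 .270 .27 75.1
```

```text
t 20.8 pos [0.5528 0.2721 0.3014] ya 74.89 tz [-0. -0. -1.] F [ 0.   0.3 -0.6] grip 0.2 0.0
shift [ 0.0002 -0.0022  0.0314] turn -0.21 j [ 0.33  0.16  1.45  0.    1.53 -0.98]
```

move_arm([
  [[0, -0.002, 0.015], 0, 0.0],
  [[0, -0.002, 0.025], 0, 0.0],
  [[0, -0.002, 0.032], 0, 0.0],
  [[0, -0.002, 0.034], 0, 0.0],
  [[0, -0.002, 0.036], 0, 0.0],
])

```text
time_s: 21.3
eef_pos: [0.5521, 0.2704, 0.2655]
ee_rot: [-0.0, 0.131, 0.991, 0.0]
contact_force: [-0.9, 1.2, 2.1]
grip_width: 0.008
gripper_force: 1.0
```

move_arm([
  [[0, 0, 0.0005], 0, 0.0],
  [[0, 0, 0.001], 0, 0.0],
  [[0, 0, 0.0015], 0, 0.0],
  [[0, 0, 0.002], 0, 0.0],
  [[0, 0, 0.002], 0, 0.0],
])

```text
time_s: 21.8
eef_pos: [0.5526, 0.2705, 0.2641]
ee_rot: [0.001, 0.131, 0.991, 0.0]
contact_force: [0.3, 3.5, 2.0]
grip_width: 0.001
gripper_force: 1.3
```

```bash
python3 go.py .552 .270 .263 75.1
```

```text
t 21.8 pos [0.5526 0.2705 0.2641] ya 74.9 tz [ 0.001  0.001 -1.   ] F [0.3 3.5 2. ] grip 0.1 1.3
shift [ 0.0005 -0.0006  0.0011] turn -0.2 j [ 0.33  0.17  1.5   0.    1.46 -0.98]
```

move_arm([
  [[0, 0, 0.0005], 0, 0.0],
  [[0, 0, 0.001], 0, 0.0],
  [[0, 0, 0.0015], 0, 0.0],
  [[0, 0, 0.002], 0, 0.0],
  [[0, 0, 0.002], 0, 0.0],
])

```text
time_s: 22.3
eef_pos: [0.5527, 0.2705, 0.2636]
ee_rot: [0.001, 0.131, 0.991, 0.001]
contact_force: [-2.2, 2.1, 9.1]
grip_width: 0.003
gripper_force: 4.7
```

```bash
python3 go.py .552 .270 .263 75.1
```

```text
t 22.3 pos [0.5527 0.2705 0.2636] ya 74.9 tz [ 0.002  0.001 -1.   ] F [-2.2  2.1  9.1] grip 0.2 4.7
shift [ 0.0006 -0.0007  0.0006] turn -0.2 j [ 0.33  0.17  1.51  0.    1.46 -0.98]
```

Stop reached: z = 0.2636, with 9 N (about 1.2 N m) not moving it. Back off and look.

move_arm([
  [[0, 0, -0.03], 0, 0.0],
  [[0, 0, -0.08], 0, 0.0],
  [[0, 0, -0.12], 0, 0.0],
  [[0, 0, -0.12], 0, 0.0],
  [[0, 0, -0.12], 0, 0.0],
])

```text
time_s: 22.8
eef_pos: [0.5528, 0.2698, 0.3824]
ee_rot: [0.001, 0.132, 0.991, -0.0]
contact_force: [0.4, 0.8, -0.4]
grip_width: -0.001
gripper_force: 0.0
```

move_arm([
  [[0, 0.1, 0], 0, 0.0],
  [[0, 0.1, 0], 0, 0.0],
  [[0, 0.1, 0], 0, 0.0],
  [[0, 0.1, 0], 0, 0.0],
  [[0, 0.1, 0], 0, 0.0],
])

```text
time_s: 23.3
eef_pos: [0.578, 0.3658, 0.38]
ee_rot: [-0.001, 0.132, 0.991, -0.001]
contact_force: [-0.1, -0.3, 0.1]
grip_width: 0.006
gripper_force: 0.0
```

```bash
python3 go.py .552 .270 .263 75.1; python3 - <<'E'
from h import *
import cv2
a=env.grab_frame("scene");b=env.grab_frame("top")
c=np.hstack([cv2.resize(a[160:340,265:445],(400,400),interpolation=cv2.INTER_CUBIC),cv2.resize(b[185:365,180:360],(400,400),interpolation=cv2.INTER_CUBIC)])
cv2.imwrite("pics/f1.png",c)
E
```

```text
t 23.3 pos [0.578  0.3658 0.38  ] ya 74.87 tz [-0.002 -0.002 -1.   ] F [-0.1 -0.3  0.1] grip 0.5 0.0
shift [-1.000e-04 -9.900e-02  1.172e-01] turn -0.23 j [ 0.45  0.32  1.11 -0.    1.71 -0.86]
```

View pics/f1.png

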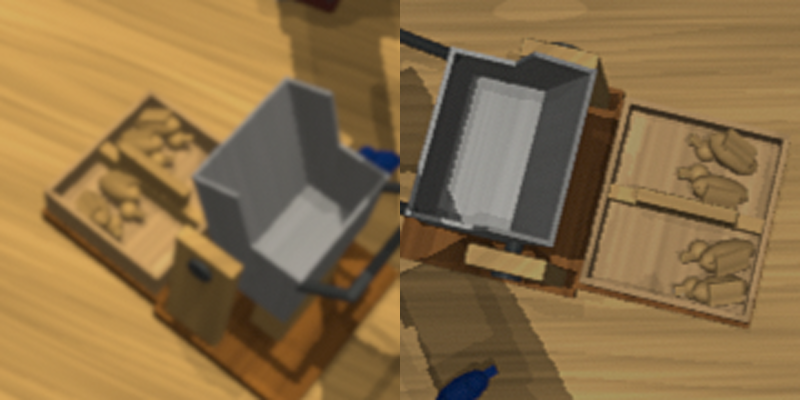

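The final view shows all four ducks in the tray, two on each side of the handle. The tub is empty and upright, the tray is seated, and the arm is clear.

```bash
python3 -c "
from workcell import env
print(env.job_done())"
```

```text
the job is handed in; nothing more can be done
None
```

The tray is seated and released on the foot board, all four wooden ducks are in it, and the tub is back upright against its stop; the decoy, jar and brush were not touched, and the job was handed in at about 23 s of the 72 s allowed.

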